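Lock the label spool: turn the knurled collar over its pins and hold it home

TASK

Fit the loose knurled collar, open side down as it stands, over the spindle of the label dispenser and turn it there until the hidden keyways drop over the pins; then push it fully home against the sprung label spool and finish while still gripping it and holding it pushed home, so that a colleague can set the locking screw. Leave the tins, the carton and the marker where they are.

Things in the scene. Friction and masses are not known exactly. Their poses are not given: they have to be found in the camera images.
- collar_center (a point): Centre (half-way up, on the axis) of the loose knurled aluminium collar with an orange ring on top: outside diameter 54 mm, 46 mm high, about 0.15 kg, standing on the bench keyway side down; z up along its axis. A bore 22.4 mm wide goes right through. Grip it across its diameter from above, 20 to 36 mm above its underside.
- collar: The same collar; origin at the centre of its underside. Hidden in the underside are two equal keyways on opposite sides, 11 mm wide, 33 mm deep, reaching from the bore to 20 mm from the axis. As the angle of the pins is not given, find the match by turning: half a turn, either way, is always enough. It enters when within about 7 degrees, and may catch a few mm down just before that.
- spindle_top (a point): Top centre of the upright steel spindle, 20 mm thick with a 7 mm high cone on top, 140 mm above the bench; z up. It stands in the middle of the label dispenser, a grey block 150 mm square, 40 mm high, fixed to the bench. When fully home the collar's underside is 56 mm below this point, its centre 33 mm below.
- pin_level (a point): Point on the spindle axis level with the upper side of two dark pins, 6 mm thick, on opposite sides, that stick out to 17.5 mm from the axis, 25 mm below the spindle top. Their angle differs from start to start. The collar's underside rests on them until a keyway meets each; then it can go 17 mm down to the spool, and 14 mm more with it to the stop.
- spool (a joint): How far the sprung label spool (black flanges, white core, 94 mm in diameter, around the spindle) is pushed down, in m: 0 up (its top face 98 mm above the bench), 0.014 at its stop. The spring lifts it and the collar again if let go; it takes about 4 N of push on the collar to start it and 11 N to reach the stop.
- tin_red: Red food tin, 74 mm in diameter, 108 mm high, a bystander; origin under its centre
- tin_green: Green food tin, 74 mm in diameter, 108 mm high, a bystander; origin under its centre
- tin_yellow: Yellow food tin, 74 mm in diameter, 108 mm high, a bystander; origin under its centre
- tin_low: Low blue food tin, 84 mm in diameter, 60 mm high, a bystander; origin under its centre
- carton: Cardboard carton lying flat, 60 x 140 x 45 mm, long side along its y, a bystander; origin under its centre
- marker: White marker pen with black cap, 140 mm long along its x, 16 mm thick, a bystander; origin under its middle
There are look-alikes about, which are no part of the job. Of the things that look like the part that bears spindle_top, take the one that is nearest to the robot's base at the start.

How it is judged:
By the outcome, as a careful person would: the job done as asked, in the order asked, and still so for the second after the job is handed in, while the arm keeps its last pose, push and grip.
It also fails if it takes over 61 s, if anything falls off the work surface, if the arm or the gripper's body presses on something with over 40 N, if the wrist force passes 120 N, or if a joint passes its speed limit or range.

ROBOT

A 6-joint arm with a two-finger parallel gripper is mounted at the origin on the work surface. World frame = base frame: x ahead of the robot, y to its left, z up, the work surface at z = 0. Lengths are in m, angles in rad, forces in N, time in s.
With the tool pointing down it reaches from about 0.375 to 0.825 m from the base axis. Payload 5.5 kg.
Tool frame: the origin (TCP) lies midway between the tips of the shut fingers; the grasp point (between the pads) lies 19 mm behind it (manip.tcp_to_grasp is the distance from the TCP to the grasp point, in m); x points along the fingers, y is the direction in which the jaws open and shut, and the axes are right-handed (so a half turn about x gives the same grasp; the last joint's range is limited). The gripper opens to 85 mm and grips with 20 to 120 N. Pads are 22 mm wide; open, the fingers measure 114 mm over their backs; the gripper's body (76 mm by 85 mm) begins 54 mm behind the grasp point. The pads swing forward as they close: fully open they stand 13 mm farther back than shut.
Start: joints at [-1.14, 0.314, -0.047, 1.21, 0, 1.571], TCP at [0.251, -0.545, 0.231] pointing down, gripper open.
Joint ranges: [-2.67, 2.67], [-0.69, 1.73], [-1.03, 1.25], [-2.08, 2.16], [-1.42, 1.45], [-3.14, 3.14]. Speed limits (rad/s): [2.39, 2.39, 3.01, 3.14, 3.14, 3.14].

INTERFACE

Orientations are given as a 3x3 rotation matrix whose columns are the frame's x, y, z axes.
In Python, from bench import manip gives the robot as it stands. Calls block until the motion is done:
- manip.move_pose(position, orientation): joint-space move of the TCP to a pose.
- manip.move_linear(position, max_speed=0.15, rot=None): straight line of the TCP; rot=None keeps the orientation; max_speed is the mean speed in m/s.
- manip.move_j(angles): joint-space move.
- manip.ungrasp() and manip.clamp(): open the fingers fully, or close them until they stop; the grip force is fixed at half the most.
- manip.dwell(seconds).
- manip.solve_ik(position, orientation): joint angles nearest the present ones, or None.
- manip.camera(name): name is "scene" or "top"; returns a dict with "image" (480x640x3 uint8, red, green, blue), "vertical_fov" (degrees; the focal length in pixels is half the picture's height over the tangent of half this angle, whatever the lens; pixels are square), "cx", "cy" (the principal point, pixels), "T" (4x4, takes a point from camera to world coordinates). Camera axes: x right, y down, z forward; pixel columns grow to the right and rows downward; lengths in m; the calibration is good to about 2 mm. A picture is of the moment at which its call begins. There is no depth.
A pose or a line that the arm cannot do raises manip.Unreachable and nothing moves.
- manip.job_done(): hands the job in, once; it reports no verdict.
Readings, each from a call of its own:
- manip.current_time_s(): time.
- manip.current_q(): joint angles.
- manip.current_qvel(): joint speeds.
- manip.current_joint_efforts(): joint torques, N m.
- manip.current_position(): TCP position.
- manip.current_tool_rot(): TCP orientation.
- manip.current_ft_force(): force on the tool from outside, world axes, zero at the start.
- manip.current_wrist_torque(): the same for the moment, N m.
- manip.current_finger_gap(): finger opening in m.
Only numpy, scipy, OpenCV 4.12 (cv2) and the standard library are available. Lean on these libraries where they do the work, as an engineer would, in place of code of your own. Each camera call takes 0.05 s, during which the arm holds its last target.

## Working session

There is one attempt and no reset: what is moved stays moved. The work goes in short steps, each a Python script; the robot and the scene stay as the last script left them, time stands still between calls to the robot, and variables do not carry over. Pictures are saved under pics/ and viewed, and the job is handed in when it is done.

```bash
ls; mkdir -p pics
python3 - <<'E'
from bench import manip
import cv2,numpy as np
for n in("scene","top"):
    c=manip.camera(n); cv2.imwrite(f"pics/{n}0.png",c["image"][:,:,::-1]); np.savez(f"pics/{n}0.npz",**c)
    print(n,c["vertical_fov"],c["cx"],c["cy"]); print(np.round(c["T"],4))
print(manip.current_time_s(),manip.current_position(),manip.current_ft_force(),manip.tcp_to_grasp)
print(np.round(manip.current_tool_rot(),3), [a for a in dir(manip) if a[0]!='_'])
E
```

```text
pics
scene 48.42494806808471 316.4203099442726 242.5650847331874
[[ 0.7318  0.5847 -0.3502  1.0907]
 [ 0.6815 -0.6264  0.3783 -0.5004]
 [ 0.0019 -0.5155 -0.8569  1.2832]
 [ 0.      0.      0.      1.    ]]
top 49.57167396945036 327.6049107934525 240.80534855869928
[[ 0.0227 -0.9926  0.1196  0.4732]
 [-0.9997 -0.0236 -0.0062  0.018 ]
 [ 0.009  -0.1194 -0.9928  1.1631]
 [ 0.      0.      0.      1.    ]]
0.1 [ 0.25031393 -0.54470088  0.23052816] [ 0.48963897 -0.23464118  0.19736489] 0.0187
[[-0.001  0.418 -0.909]
 [ 0.001 -0.909 -0.418]
 [-1.    -0.002  0.   ]] ['Unreachable', 'camera', 'clamp', 'current_finger_gap', 'current_ft_force', 'current_joint_efforts', 'current_position', 'current_q', 'current_qvel', 'current_time_s', 'current_tool_rot', 'current_wrist_torque', 'dwell', 'job_done', 'move_j', 'move_linear', 'move_pose', 'solve_ik', 'tcp_to_grasp', 'ungrasp']
```

View pics/scene0.png

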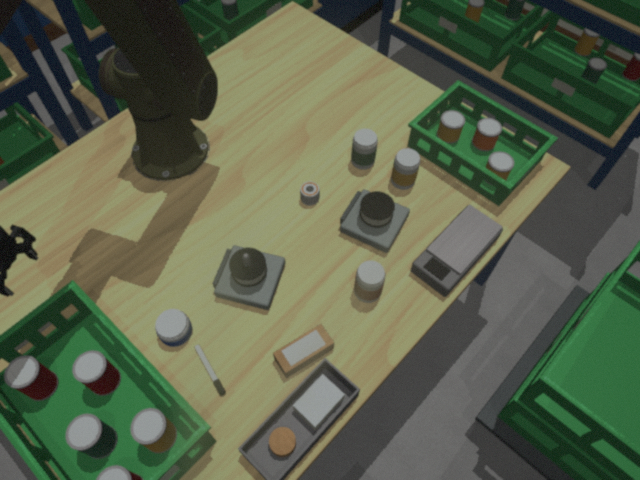

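View pics/top0.png

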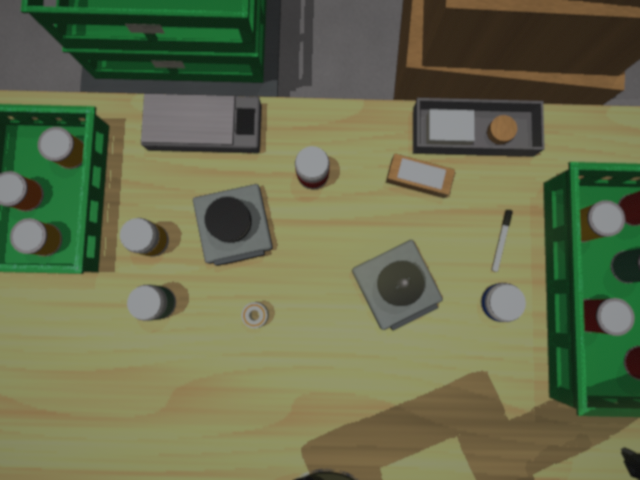

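Run:
```python
import cv2,numpy as np
s=cv2.imread("pics/scene0.png");t=cv2.imread("pics/top0.png")
def crop(im,x,y,w,h,k):return cv2.resize(im[y:y+h,x:x+w],(w*k,h*k),interpolation=cv2.INTER_CUBIC)
a=crop(s,205,230,100,75,4);b=crop(s,290,170,100,75,4);c=crop(t,350,240,100,75,4);d=crop(t,205,270,100,75,4)
o=np.vstack([np.hstack([a,b]),np.hstack([c,d])])
cv2.imwrite("pics/crop0.png",np.clip(o.astype(float)*1.5,0,255).astype(np.uint8))
```

```text
(no output)
```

View pics/crop0.png

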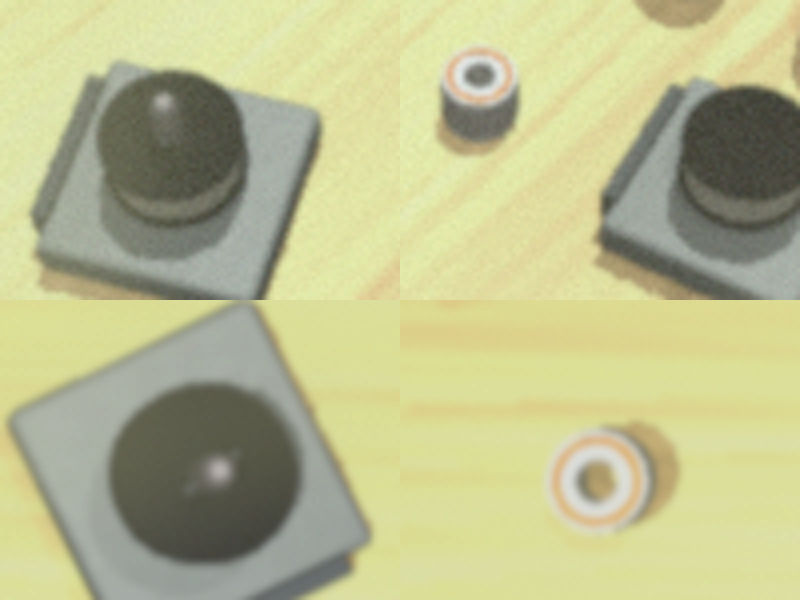

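```bash
cat > h.py <<'E'
import cv2,numpy as np
from scipy.optimize import least_squares
class Cam:
    def __init__(s,c):
        s.im=np.asarray(c["image"]); f=240/np.tan(np.radians(float(c["vertical_fov"]))/2)
        s.K=np.array([[f,0,float(c["cx"])],[0,f,float(c["cy"])],[0,0,1]]); s.T=np.asarray(c["T"]); s.Ti=np.linalg.inv(s.T)
    def proj(s,P):
        P=np.atleast_2d(P); p=(s.Ti[:3,:3]@P.T+s.Ti[:3,3:])
        q=s.K@p; return (q[:2]/q[2]).T
    def ray(s,u):
        d=s.T[:3,:3]@np.linalg.inv(s.K)@np.array([u[0],u[1],1]); return s.T[:3,3],d/np.linalg.norm(d)
    def onz(s,u,z):
        o,d=s.ray(u); return o+d*(z-o[2])/d[2]
def tri(pairs):
    A=0;b=0
    for c,u in pairs:
        o,d=c.ray(u);M=np.eye(3)-np.outer(d,d);A=A+M;b=b+M@o
    X=np.linalg.solve(A,b); return X,[np.linalg.norm((np.eye(3)-np.outer(c.ray(u)[1],c.ray(u)[1]))@(X-c.ray(u)[0])) for c,u in pairs]
def circ(c,r,n=72):
    a=np.linspace(0,2*np.pi,n,endpoint=False); return np.c_[c[0]+r*np.cos(a),c[1]+r*np.sin(a),np.full(n,c[2])]
def load(n): return Cam(np.load(n))
E
python3 - <<'E'
from h import *
s=load("pics/scene0.npz");t=load("pics/top0.npz")
def orange(c,x,y,w,h):
    im=c.im[y:y+h,x:x+w].astype(float); m=(im[...,0]-im[...,2])
    hsv=cv2.cvtColor(c.im[y:y+h,x:x+w],cv2.COLOR_RGB2HSV)
    return hsv
# collar white pixels: low saturation, high value
for n,c,(x,y,w,h) in(("s",s,(296,176,28,30)),("t",t,(238,296,36,36))):
    hsv=orange(c,x,y,w,h); v=c.im[y:y+h,x:x+w].astype(int)
    m=((v[...,2]>115)).astype(np.uint8)
    print(n,v[...,2].max()); 
    for r in v[::2,::2,2]: print(' '.join('%3d'%k for k in r))
E
```

```text
s 149
107 112 116 116 111 112 113 116 116 113 112 110 109 112
111 115 115 114 112 115 114 116 118 111 113 107 112 114
114 114 112 114 116 115 118 123 116 112 116 111 116 112
115 111 113 113 127 126 107 102 112 120 118 113 117 114
112 113 117 124 109 135 139 138 136 105 110 120 116 111
113 114 120 105 140 140 103  95 113 148 104 132 112 111
112 113 125  97 149 100  74  75  80 143 119 132 109 108
111 115 122 104 145 117  78  77  96 144 106 128 109 110
114 111  92 119 114 141 140 139 144 116 104 101 106 113
113 113  84  91 120 105 107 107 112 110 108  71 105 115
116 113  82  63  80  92  99  99 104  85  66  66 107 115
116 112  81  63  63  65  71  72  66  68  67  67 111 114
114 106  79  62  65  64  66  68  66  62  65  81 110 110
112 107  80  69  67  61  65  66  67  63  73  93 109 104
120 107  81  77  78  74  69  71  72  75  90 109 101 109
t 143
 93  94  94  94  94  94  94  95  95  95  95  96  96  96  96  96  96  96
 95  95  95  95  95  95  95  95  95  96  95  96  95  95  96  96  95  96
 98  99  99  98  99  99  99 100  98  96  94  94  88  85  91  96  99 100
103 104 103 103 103 108 113 120 
[... 347 characters left out ...]
 139 101  73  71  76 116 142 122  99 110  71  75  76
 99 108 124  96 141 127  75  68  71  71  99 138 131  93 118  74  74  75
 99 109 123  95 140 128  76  70  73  72  94 138 131  95 118  75  74  76
103 107 125  93 132 139 100  72  75  84 117 142 120 100 109  74  76  82
105 105 123 106 110 140 134 114 106 124 139 133  96 114  94  74  80  95
105 103 109 120  90 113 138 141 140 141 130  97 104 110  77  79  92 103
102 102  99 112 116  99 100 109 113 106  92 104 111  86  83  94 100 102
102 102  99  99 110 123 118 110 111 118 116 113  97  94 102 105 105 105
102 103 102  99  99 103 111 116 116 117 106  99 101 104 106 107 107 107
101 101 102 102  99  97  97  98  98  98  98  99 102 104 104 104 105 105
```

```bash
cat >> h.py <<'E'
def G(c):
    g=cv2.GaussianBlur(c.im,(0,0),0.8).astype(np.float32).mean(2); return g
def radgrad(c,g,cen,r,d=0.0015,keep=None,sign=1):
    a=cv2.remap(g,*[v.astype(np.float32).reshape(-1,1) for v in c.proj(circ(cen,r+d)).T],cv2.INTER_LINEAR)
    b=cv2.remap(g,*[v.astype(np.float32).reshape(-1,1) for v in c.proj(circ(cen,r-d)).T],cv2.INTER_LINEAR)
    return sign*(a-b).ravel()
E
python3 - <<'E'
from h import *
from scipy.optimize import minimize
s=load("pics/scene0.npz");t=load("pics/top0.npz")
# collar white annulus
res={}
for n,c,(x,y,w,h) in(("s",s,(296,176,28,30)),("t",t,(238,296,36,36))):
    k=8
    b=cv2.resize(c.im[y:y+h,x:x+w,2],None,fx=k,fy=k,interpolation=cv2.INTER_CUBIC)
    m=(b>(126 if n=="s" else 122)).astype(np.uint8)
    cs,hi=cv2.findContours(m,cv2.RETR_CCOMP,cv2.CHAIN_APPROX_NONE)
    # largest hole / outer touching the centre
    best=max([q for q in cs],key=lambda q:cv2.contourArea(q)if cv2.pointPolygonTest(q,(w*k/2*1.0,h*k/2*.95),False)>0 else 0)
    for q in sorted(cs,key=cv2.contourArea)[-4:]:
        e=cv2.fitEllipse(q); print(n,np.round((np.array(e[0])+.5)/k-.5+[x,y],2),np.round(np.array(e[1])/k,2))
gs,gt=G(s),G(t)
# spool
def cost(p,r):
    v=0
    for c,g in((s,gs),(t,gt)): v-=np.clip(radgrad(c,g,p,r,.003),0,40).mean()
    return v
tx=t.onz((401.5,283),.098);print("spool t",tx, "s",s.onz((247,267),.098))
for z in(.088,.093,.098,.103,.108):
    o=minimize(lambda q:cost([q[0],q[1],z],.047),tx[:2],method="Nelder-Mead",options=dict(initial_simplex=[tx[:2],tx[:2]+[.006,0],tx[:2]+[0,.006]]))
    print(z,o.x,o.fun)
    for nm,c,g in(("s",s,gs),("t",t,gt)):
        o=minimize(lambda q:-np.clip(radgrad(c,g,[q[0],q[1],z],.047,.003),0,40).mean(),tx[:2],method="Nelder-Mead",options=dict(initial_simplex=[tx[:2],tx[:2]+[.006,0],tx[:2]+[0,.006]]))
        print("   ",nm,o.x,o.fun)
X,e=tri([(s,(205+163.5/4-.5,230+98.5/4-.5)),(t,(350+220.5/4-.5,240+170.5/4-.5))]);print("tip",X,e)
print("others tin-like dispenser 2", t.onz((229,219),.098))
E
```

```text
s [303.9  182.53] [0.93 1.63]
s [317.96 186.78] [1.55 6.3 ]
s [309.44 188.38] [6.75 8.27]
s [309.33 188.4 ] [10.04 12.77]
t [255.35 326.97] [1.21 3.81]
t [248.9  313.51] [14.53 20.54]
t [253.66 314.92] [11.05 11.53]
t [253.66 314.82] [17.27 17.53]
spool t [ 0.51816793 -0.14182224  0.098     ] s [ 0.52744218 -0.14912052  0.098     ]
0.088 [ 0.51731894 -0.13985258] -56.597618103027344
    s [ 0.51536575 -0.13801128] -26.500410079956055
    t [ 0.5185174  -0.14131162] -33.53093719482422
0.093 [ 0.51816343 -0.14003976] -60.67321014404297
    s [ 0.51788755 -0.13966339] -26.659093856811523
    t [ 0.51823966 -0.14061727] -34.21176528930664
0.098 [ 0.51887119 -0.14010227] -60.3718147277832
    s [ 0.52029332 -0.14129651] -26.72606658935547
    t [ 0.51809984 -0.14002488] -34.78373718261719
0.103 [ 0.5201223  -0.14115645] -55.79572296142578
    s [ 0.52271897 -0.14267416] -26.701557159423828
    t [ 0.51790422 -0.1392593 ] -35.24728012084961
0.108 [ 0.51874098 -0.14023608] -46.97984313964844
    s [ 0.52510234 -0.14415808] -26.613155364990234
    t [ 0.51772131 -0.13864376] -35.65882873535156
tip [ 0.5186484  -0.14075953  0.14209628] [np.float64(0.0007510509005552718), np.float64(0.0007510509005554048)]
others tin-like dispenser 2 [0.64216792 0.21656364 0.098     ]
```

Run:
```python
from h import *
s=load("pics/scene0.npz");t=load("pics/top0.npz")
X,e=tri([(s,(309.38,188.39)),(t,(253.66,314.87))]);print("collar top",X,e)
for c,u in((s,(309.38,188.39)),(t,(253.66,314.87))): print(c.onz(u,.046))
# pin angle hint from top image: line ends in crop
a=t.onz((350+180.5/4-.5,240+192.5/4-.5),.112);b=t.onz((350+240.5/4-.5,240+150.5/4-.5),.112)
print(a,b,np.degrees(np.arctan2(*(b-a)[1::-1])),np.linalg.norm(b-a))
# overlay
def ov(c,win,k,items,name):
    x,y,w,h=win;o=cv2.resize(c.im[y:y+h,x:x+w,::-1],None,fx=k,fy=k,interpolation=cv2.INTER_CUBIC);o=np.clip(o*1.4,0,255).astype(np.uint8)
    for P,r,col in items:
        p=((c.proj(circ(P,r))-[x,y]+.5)*k).astype(np.int32); cv2.polylines(o,[p],True,col,1)
    return o
sp=(.5186,-.1404);cl=X[:2]
it=[((*sp,.098),.047,(0,255,0)),((*sp,.133),.010,(0,0,255)),((*sp,.14),.0015,(0,0,255)),((*cl,.046),.027,(0,0,255)),((*cl,0),.027,(0,255,0)),((*cl,.046),.0112,(255,0,0))]
a=ov(s,(215,240,65,50),6,it,0);b=ov(t,(370,255,65,50),6,it,0);c=ov(s,(277,165,65,50),6,it,0);d=ov(t,(222,290,65,50),6,it,0)
cv2.imwrite("pics/ov.png",np.vstack([np.hstack([a,b]),np.hstack([c,d])]))
```

```text
collar top [0.4458444  0.16499783 0.04590575] [np.float64(0.0004961327646789306), np.float64(0.000496132764678951)]
[0.44618484 0.16535218 0.046     ]
[0.44553435 0.16459766 0.046     ]
[ 0.50794889 -0.12588928  0.112     ] [ 0.52981209 -0.15610789  0.112     ] -54.11420789019722 0.03729831390820159
```

View pics/ov.png

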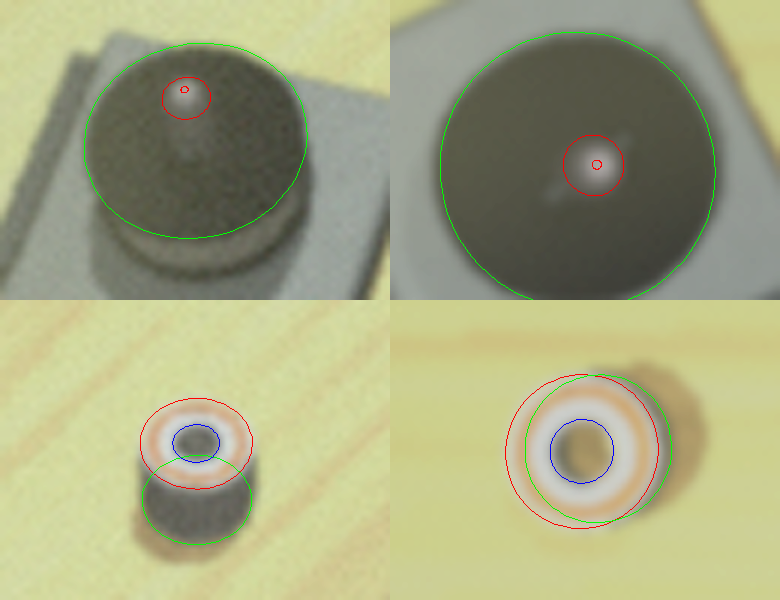

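```bash
cat >> h.py <<'E'
def R(yaw):
    x=np.array([0,0,-1.]);y=np.array([np.cos(yaw),np.sin(yaw),0]);return np.c_[x,y,np.cross(x,y)]
CX,CY=.4458,.1650
SX,SY=.5186,-.1404
def st(m,tag=""):
    p=m.current_position();r=m.current_tool_rot();f=m.current_ft_force();w=m.current_wrist_torque()
    print(tag,"t%.2f"%m.current_time_s(),"p",np.round(p*1000,1),"yaw%.1f"%np.degrees(np.arctan2(r[1,1],r[0,1])),"q6 %.2f"%m.current_q()[5],"F",np.round(f,1),"M",np.round(w,2),"gap%.1f"%(m.current_finger_gap()*1000))
E
python3 - <<'E'
from bench import manip as m
from h import *
for d in (-180,-90,0,20.3,90,110,180):
    q=m.solve_ik([CX,CY,.2],R(np.radians(d))); print(d,None if q is None else np.round(q,2))
for d in (-15,75,165):
    q=m.solve_ik([SX,SY,.1],R(np.radians(d))); print(d,None if q is None else np.round(q,2))
E
```

```text
-180 [ 0.35  0.1  -0.39  1.08  0.   -1.22]
-90 [ 0.35  0.1  -0.39  1.08  0.   -2.79]
0 [ 0.35  0.1  -0.39  1.08  0.    1.93]
20.3 [ 0.35  0.1  -0.39  1.08  0.    1.57]
90 [ 0.35  0.1  -0.39  1.08  0.    0.35]
110 [ 0.35  0.1  -0.39  1.08  0.    0.01]
180 [ 0.35  0.1  -0.39  1.08  0.   -1.22]
-15 [-0.26  0.29 -0.4   0.89  0.    1.57]
75 [-0.26  0.29 -0.4   0.89  0.   -0.  ]
165 [-0.26  0.29 -0.4   0.89 -0.   -1.57]
```

Run:
```python
from bench import manip as m
from h import *
A=R(np.radians(100)); B=R(np.radians(10))
m.move_pose([CX,CY,.17],A); st(m,"hover")
m.move_linear([CX,CY,.0065],.15); st(m,"down")
m.clamp(); st(m,"clamp1")
c=m.camera("top"); cv2.imwrite("pics/top1.png",c["image"][:,:,::-1])
c=m.camera("scene"); cv2.imwrite("pics/scene1.png",c["image"][:,:,::-1])
```

```text
hover t2.72 p [446.2 164.5 170.1] yaw99.9 q6 0.18 F [ 0.1  0.1 -0. ] M [ 0.02 -0.03 -0.04] gap85.5
down t3.96 p [446.5 165.2   7.2] yaw100.0 q6 0.18 F [ 0.2  0.5 -0.3] M [ 0.05 -0.02 -0.02] gap85.5
clamp1 t4.36 p [446.5 165.2   7.4] yaw100.0 q6 0.18 F [-1.1 -0.6  5.3] M [-0.08  0.21  0.07] gap53.3
```

View pics/scene1.png

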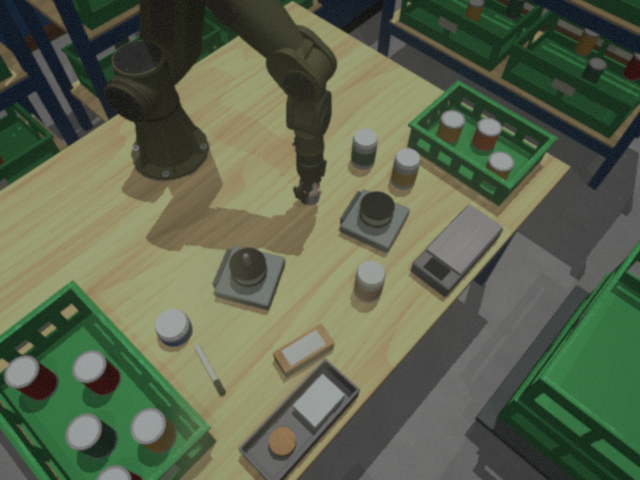

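The picture shows the gripper closed on the collar at about (308,192), with the tins beside it untouched. A gap of 53.3 mm fits the collar. Next I'll regrip at 90° to centre the other axis, then lift.

Run:
```python
from bench import manip as m
from h import *
m.ungrasp(); 
m.move_pose([CX,CY,.0065],R(np.radians(10))); st(m,"turned")
m.clamp(); st(m,"clamp2")
m.move_linear([CX,CY,.20],.2); st(m,"lift")
m.move_pose([SX,SY,.19],R(np.radians(-25))); m.dwell(.3); st(m,"over")
c=m.camera("top"); cv2.imwrite("pics/top2.png",c["image"][:,:,::-1]);np.savez("pics/top2.npz",**c)
c=m.camera("scene"); cv2.imwrite("pics/scene2.png",c["image"][:,:,::-1]);np.savez("pics/scene2.npz",**c)
s=c["image"][160:310,170:370,::-1]
cv2.imwrite("pics/s2c.png",np.clip(cv2.resize(s,None,fx=4,fy=4,interpolation=cv2.INTER_CUBIC)*1.4,0,255).astype(np.uint8))
```

```text
turned t6.28 p [445.8 165.    6.5] yaw10.0 q6 1.75 F [-0.3  0.4  0.1] M [-0.01  0.    0.02] gap85.3
clamp2 t6.68 p [445.9 165.1   6.9] yaw10.0 q6 1.75 F [-1.2  0.1  5.4] M [-0.16  0.28  0.01] gap52.9
lift t7.80 p [445.  164.7 198.8] yaw10.0 q6 1.75 F [-0.4 -0.4 -1.4] M [ 0.02 -0.02  0.04] gap53.6
over t9.30 p [ 518.8 -139.5  190.1] yaw-24.9 q6 1.74 F [-0.2 -1.1 -0.8] M [-0.05  0.02 -0.01] gap53.3
```

View pics/s2c.png

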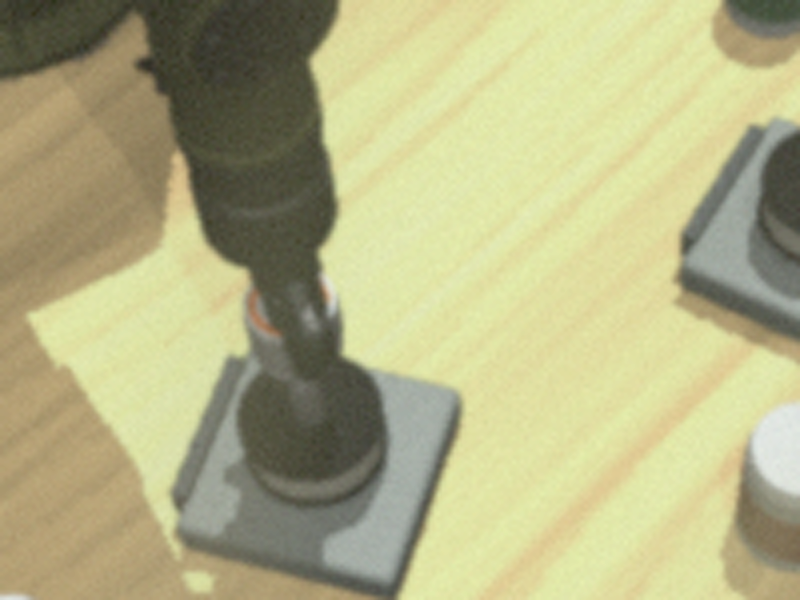

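The collar is held squarely above the spindle: orange ring at crop (290,300), spool at (310,420). I'll lower it in steps while watching the forces.

Run:
```python
from bench import manip as m
from h import *
m.move_linear([SX,SY,.152],.1); st(m,"pre")
for z in(.145,.140,.135,.130,.126,.122,.120):
    m.move_linear([SX,SY,z],.06); st(m,"%.3f"%z)
    f=m.current_ft_force()
    if abs(f[2])>15 or np.hypot(f[0],f[1])>15: print("stop"); break
```

```text
pre t9.93 p [ 518.5 -140.4  152. ] yaw-25.0 q6 1.74 F [-0.2 -0.  -1.1] M [-0.01 -0.02  0.  ] gap53.2
0.145 t10.20 p [ 518.5 -140.4  145. ] yaw-25.0 q6 1.74 F [ 0.3  1.  -1.1] M [ 0.01  0.03 -0.04] gap53.2
0.140 t10.45 p [ 518.5 -140.7  139.8] yaw-25.0 q6 1.74 F [ 0.5 -1.4 -1.3] M [-0.24  0.01  0.03] gap53.1
0.135 t10.70 p [ 518.3 -140.8  134.5] yaw-25.0 q6 1.74 F [ 0.7 -4.1 -3.7] M [-0.75  0.05  0.01] gap53.5
0.130 t10.95 p [ 518.3 -140.8  129.5] yaw-25.0 q6 1.74 F [ 0.3 -5.2 -4.2] M [-1.16  0.    0.01] gap53.2
0.126 t11.20 p [ 518.4 -140.9  125.7] yaw-25.0 q6 1.74 F [-0.3 -6.6 -3.2] M [-1.2   0.08 -0.02] gap53.5
0.122 t11.45 p [ 518.6 -141.   121.9] yaw-25.0 q6 1.74 F [-0.4 -6.2 -2.7] M [-1.24  0.06  0.06] gap53.4
0.120 t11.70 p [ 518.7 -141.   121.5] yaw-25.0 q6 1.74 F [-5.3 -5.  10.8] M [-0.96  1.18  0.04] gap53.6
```

Run:
```python
from bench import manip as m
from h import *
SY=-.1414; ZT=.1187
m.move_linear([SX,SY,ZT],.03); st(m,"push")
for d in range(-20,171,5):
    m.move_pose([SX,SY,ZT],R(np.radians(d)))
    z=m.current_position()[2]; f=m.current_ft_force(); w=m.current_wrist_torque()
    if d%15==10 or z<.1205: st(m,"%d"%d)
    if z<.1198 or abs(f[2])>35 or abs(w[2])>2.5 or m.current_time_s()>38: st(m,"break"); break
```

```text
push t11.95 p [ 518.8 -141.1  121.3] yaw-25.0 q6 1.74 F [-8.9 -1.7 20.2] M [-0.1   1.86  0.02] gap53.2
-20 t12.20 p [ 519.4 -141.3  121.4] yaw-20.0 q6 1.65 F [-6.8 -1.1 18.8] M [-0.21  1.51  0.16] gap53.4
-5 t12.95 p [ 519.9 -141.4  121.4] yaw-5.0 q6 1.39 F [-5.5 -1.6 18. ] M [-0.37  1.19  0.18] gap53.4
10 t13.70 p [ 519.9 -141.   121.4] yaw10.1 q6 1.13 F [-5.4 -0.8 18. ] M [-0.04  1.2   0.21] gap53.1
25 t14.45 p [ 519.6 -141.   121.4] yaw25.1 q6 0.87 F [-5.9  0.1 19.9] M [-0.14  1.41  0.18] gap53.5
40 t15.20 p [ 519.3 -140.9  121.3] yaw40.1 q6 0.61 F [-7.5 -0.1 19.2] M [0.01 1.58 0.16] gap53.4
55 t15.95 p [ 519.1 -140.9  121.3] yaw55.1 q6 0.34 F [-8.4  0.5 20.6] M [0.01 1.68 0.2 ] gap53.0
70 t16.70 p [ 519.  -141.1  121.2] yaw70.0 q6 0.08 F [-8.5 -0.8 19.6] M [-0.15  1.67  0.19] gap53.5
80 t17.20 p [ 518.6 -141.4  120.2] yaw80.1 q6 -0.09 F [-6.5 -2.5 13.3] M [-0.57  1.42  0.28] gap53.6
85 t17.45 p [ 518.3 -141.2  119.4] yaw85.0 q6 -0.18 F [-4.3 -3.3  6.4] M [-0.55  0.99  0.1 ] gap53.7
break t17.45 p [ 518.3 -141.2  119.4] yaw85.0 q6 -0.18 F [-4.3 -3.3  6.4] M [-0.55  0.99  0.1 ] gap53.7
```

Run:
```python
from bench import manip as m
from h import *
SY=-.1414
for d,z in((87,.1175),(89,.1165),(91,.1155),(93,.1145)):
    m.move_pose([SX,SY,z],R(np.radians(d))); st(m,f"{d} {z}")
    if abs(m.current_wrist_torque()[2])>1.0 or m.current_ft_force()[2]>25: print("stop");break
```

```text
87 0.1175 t17.70 p [ 518.  -141.6  117.3] yaw86.9 q6 -0.21 F [-2.2 -3.3 -0.4] M [-1.07  0.56  0.21] gap53.0
89 0.1165 t17.95 p [ 518.  -141.1  116.1] yaw88.9 q6 -0.25 F [-3.3 -2.9 -2. ] M [-0.65  0.52  0.03] gap53.3
91 0.1155 t18.20 p [ 518.4 -141.   115.2] yaw90.9 q6 -0.28 F [-2.1 -1.8 -1.3] M [-0.31  0.45  0.05] gap53.2
93 0.1145 t18.45 p [ 518.8 -141.2  114.4] yaw92.9 q6 -0.32 F [-1.6 -1.  -1.6] M [-0.27  0.25  0.03] gap53.1
```

Run:
```python
from bench import manip as m
from h import *
SY=-.1414
for z in(.112,.109,.106,.104,.101,.098,.095,.093,.091):
    m.move_linear([SX,SY,z],.04); st(m,f"{z}")
    p=m.current_position();f=m.current_ft_force()
    if p[2]-z>.004 or f[2]>30: print("stop");break
```

```text
0.112 t18.70 p [ 518.9 -141.3  111.9] yaw93.0 q6 -0.32 F [-0.3 -1.6 -2.4] M [-0.15  0.1   0.  ] gap53.2
0.109 t18.95 p [ 518.7 -141.2  108.8] yaw93.0 q6 -0.32 F [-1.2 -0.  -1.9] M [-0.02  0.03  0.01] gap53.5
0.106 t19.20 p [ 518.6 -141.2  105.8] yaw93.0 q6 -0.32 F [ 0.2  0.5 -1.7] M [ 0.02  0.03 -0.01] gap53.1
0.104 t19.45 p [ 519.  -141.4  104.5] yaw93.0 q6 -0.32 F [-0.6  0.5  4.3] M [0.13 0.24 0.06] gap53.2
0.101 t19.70 p [ 519.1 -141.4  101.6] yaw93.0 q6 -0.32 F [-1.1  0.4  5.5] M [0.12 0.27 0.01] gap52.9
0.098 t19.95 p [ 519.1 -141.4   98.8] yaw93.0 q6 -0.32 F [-1.5  1.4  5.7] M [0.2  0.37 0.01] gap53.1
0.095 t20.20 p [ 519.1 -141.4   95.9] yaw93.0 q6 -0.32 F [-2.1  1.   8.7] M [ 0.22  0.5  -0.01] gap53.2
0.093 t20.45 p [ 519.1 -141.4   94. ] yaw93.0 q6 -0.32 F [-2.3 -0.3  8.1] M [0.25 0.57 0.03] gap53.1
0.091 t20.70 p [ 519.1 -141.4   92.2] yaw93.0 q6 -0.32 F [-3.3  0.2 10.3] M [0.27 0.62 0.01] gap53.2
```

Run:
```python
from bench import manip as m
from h import *
SY=-.1414
for z in(.090,.0895,.089,.0885,.088,.0875,.087,.0865):
    m.move_linear([SX,SY,z],.03); st(m,f"{z}")
    if m.current_ft_force()[2]>24: print("stop");break
m.dwell(.5); st(m,"hold")
for n in("scene","top"):
    c=m.camera(n); cv2.imwrite(f"pics/{n}3.png",c["image"][:,:,::-1]);np.savez(f"pics/{n}3.npz",**c)
s=cv2.imread("pics/scene3.png")[200:320,165:325]; t=cv2.imread("pics/top3.png")
cv2.imwrite("pics/s3c.png",np.clip(cv2.resize(s,None,fx=5,fy=5,interpolation=cv2.INTER_CUBIC)*1.4,0,255).astype(np.uint8))
```

```text
0.09 t20.95 p [ 519.1 -141.4   91.3] yaw93.0 q6 -0.32 F [-3.5  1.1 10. ] M [0.26 0.67 0.01] gap53.2
0.0895 t21.20 p [ 519.1 -141.4   90.9] yaw93.0 q6 -0.32 F [-3.6  1.2 11.3] M [0.28 0.76 0.02] gap53.6
0.089 t21.45 p [ 519.1 -141.4   90.8] yaw93.0 q6 -0.32 F [-5.3  1.4 15.6] M [0.38 1.06 0.03] gap53.4
0.0885 t21.70 p [ 519.2 -141.5   90.8] yaw93.0 q6 -0.32 F [-6.3  2.2 19.4] M [0.5  1.39 0.01] gap53.5
0.088 t21.95 p [ 519.2 -141.4   90.8] yaw93.0 q6 -0.32 F [-7.9  2.6 23.8] M [0.6  1.66 0.  ] gap53.4
0.0875 t22.20 p [ 519.2 -141.5   90.8] yaw93.0 q6 -0.32 F [-8.9  2.7 28.4] M [0.66 1.99 0.02] gap53.2
stop
hold t22.70 p [ 519.2 -141.4   90.8] yaw93.0 q6 -0.32 F [-9.5  2.  27.6] M [0.61 1.99 0.02] gap53.4
```

View pics/s3c.png

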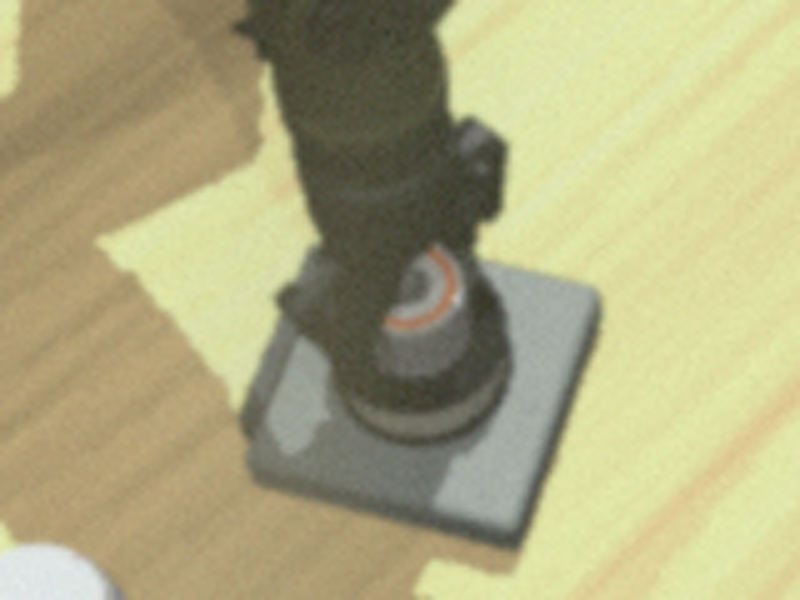

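View pics/scene3.png

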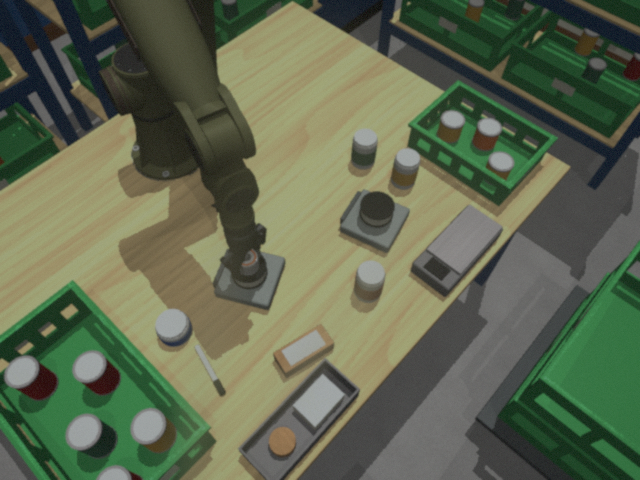

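Scene view: the collar (orange ring at crop (430,285)) sits down on the spool, gripped. The tins, carton (303,348) and marker (208,368) are where they were. I'll check that numerically and then hand in.

Run:
```python
from bench import manip as m
from h import *
a=cv2.imread("pics/top0.png").astype(int);b=cv2.imread("pics/top3.png").astype(int)
for n,(x,y) in dict(tinA=(312,162),tinB=(140,236),tinC=(150,302),low=(504,302),carton=(420,175),marker=(502,240)).items():
    d=np.abs(a-b)[y-25:y+25,x-25:x+25].mean(2); print(n,d.max(),round(d.mean(),2))
st(m,"before"); m.job_done(); st(m,"after")
```

```text
tinA 18.333333333333332 13.91
tinB 18.0 13.22
tinC 17.666666666666668 13.4
low 114.66666666666667 44.85
carton 18.333333333333332 13.44
marker 102.66666666666667 35.94
before t22.80 p [ 519.2 -141.4   90.8] yaw93.0 q6 -0.32 F [-9.   2.9 27.5] M [ 0.68  1.98 -0.02] gap53.2
the job is handed in; nothing more can be done
the job is handed in; nothing more can be done
```

Run:
```python
import cv2,numpy as np
a=cv2.imread("pics/top0.png")[190:350,440:560];b=cv2.imread("pics/top3.png")[190:350,440:560]
c=cv2.imread("pics/scene0.png")[300:400,140:240];d=cv2.imread("pics/scene3.png")[300:400,140:240]
print(np.abs(c.astype(int)-d).mean(),np.abs(c.astype(int)-d).max())
cv2.imwrite("pics/cmp.png",cv2.resize(np.hstack([a,b]),None,fx=3,fy=3))
```

```text
12.676033333333333 48
```

View pics/cmp.png

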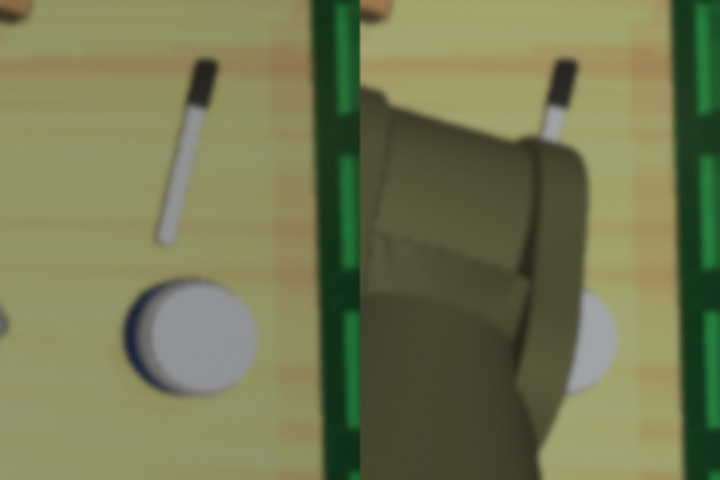

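I fitted the collar over the spindle, turned it until the keyways dropped over the pins, and pushed it fully home. I handed the job in at 22.8 s with the arm still gripping and pushing.

**What I did:** I gripped the collar twice, 90° apart, to centre it. I lowered it onto the spindle of the dispenser nearest the base and turned it about 105° to 118° under a push of about 20 N. It dropped over the pins there, and I pushed it down to the stop.

**Last checks:**
- **Home position:** the arm stopped dead at a tool height of 90.8 mm, against 90.9 mm predicted. The force there rose from 11 to 28 N with no further travel, so the spool is on its stop.
- **Grip and push at hand-in:** the finger gap was 53.2 mm on the 54 mm collar, with a push of about 27.5 N.
- **Bystanders:** the three tall tins and the carton changed only by the overall brightness shift between pictures. The overhead comparison disagreed for the low blue tin and the marker. That is because the arm hides part of both there; their visible parts, and the scene camera, show them unmoved.

**Small disagreements:** the camera put the spindle top at 142 mm against the stated 140 mm. The camera's spindle position was also about 1 mm off in y, which I corrected from the side force.

I could not take a reading after handing in.

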